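Turn the spice carousel to the squat jar

TASK

On the round bamboo spice carousel, turn the tray by pushing on its rim or the pegs there with the fingertips until the squat jar with the ball knob faces front, centred in line with the pointer tongue that sticks out from the foot. Do not touch any of the jars, keep them all standing in their rings, leave the other things on the island where they are, and finish clear of everything.

Things in the scene. Friction and masses are not known exactly. Their poses are not given: they have to be found in the camera images.
- pot_centre (a point): the squat jar: a low, wide glass pot, 60 mm across, with a flat steel cap 62 mm across and a round steel ball knob (20 mm) on it; 38 mm tall to the cap, 56 mm with the knob. It stands loose in a 7 mm high ring on the tray, 62 mm from the turning axis; 0.13 kg. The point is on its axis, 19 mm above its underside; z up. Not to be touched.
- tall1_centre (a point): tall slender glass jar with a flat steel cap, 50 mm across and 75 mm tall, standing loose in its ring on the tray; the point is its centre, half-way up; z up. Not to be touched.
- tall2_centre (a point): tall slender glass jar with a flat steel cap, 50 mm across and 75 mm tall, standing loose in its ring on the tray; the point is its centre, half-way up; z up. Not to be touched.
- tall3_centre (a point): tall slender glass jar with a flat steel cap, 50 mm across and 75 mm tall, standing loose in its ring on the tray; the point is its centre, half-way up; z up. Not to be touched.
- tray: turning tray of the carousel: bamboo disc 274 mm across, 18 mm thick, top 38 mm above the worktop; origin on the turning axis in its underside, z up, frame turns with it. Squat jar's ring on its +x, tall jars' on +y, -x, -y. Jars reach at most 94 mm from the axis. It turns both ways, over a full turn, against light drag (1 to 2 N at a peg) and stops at once when not pushed; 0.9 kg; cannot be lifted.
- peg0 (a point): one of four round upright bamboo pegs on the tray's rim, 14 mm thick, 40 mm tall (38 to 78 mm above the worktop), 124 mm from the turning axis, mid-way between two jars, 45 degrees counter-clockwise from above from the squat jar; the point is the centre of its top
- peg1 (a point): one of four round upright bamboo pegs on the tray's rim, 14 mm thick, 40 mm tall (38 to 78 mm above the worktop), 124 mm from the turning axis, mid-way between two jars, 135 degrees counter-clockwise from above from the squat jar; the point is the centre of its top
- peg2 (a point): one of four round upright bamboo pegs on the tray's rim, 14 mm thick, 40 mm tall (38 to 78 mm above the worktop), 124 mm from the turning axis, mid-way between two jars, 225 degrees counter-clockwise from above from the squat jar; the point is the centre of its top
- peg3 (a point): one of four round upright bamboo pegs on the tray's rim, 14 mm thick, 40 mm tall (38 to 78 mm above the worktop), 124 mm from the turning axis, mid-way between two jars, 315 degrees counter-clockwise from above from the squat jar; the point is the centre of its top
- foot: fixed foot of the carousel, a bamboo disc 180 mm across and 18 mm high under the tray. Origin on the turning axis at the worktop; z up. A flat pointer tongue, 24 mm wide, 12 mm high, with a pointed end, sticks out from under the tray along its -x to 182 mm from the axis: it marks the carousel's front, which looks roughly (within 55 degrees) along -x, to the robot's side.
- front_place (a point): the front place: a fixed point over the foot, 62 mm from the turning axis in the direction of the pointer tongue, 60 mm above the worktop: the squat jar's centre belongs straight under or over it when it faces front
- mug: grey ceramic mug, 82 mm across, 92 mm tall, handle to its +y; origin under its centre. Bystander.
- whisk: stainless steel whisk lying along its x, 270 mm long, 50 mm high; origin on the worktop where handle (-x) and wires (+x) meet. Bystander.
- mill: dark wooden pepper mill, 54 mm across, 160 mm tall; origin under its centre. Bystander.
- box0: glass food container with a grey lid, 126 x 166 x 62 mm, number 1 from the bottom in a stack of three; origin under its centre. Bystander.
- box1: glass food container with a grey lid, 126 x 166 x 62 mm, number 2 from the bottom in a stack of three; origin under its centre. Bystander.
- box2: glass food container with a grey lid, 126 x 166 x 62 mm, number 3 from the bottom in a stack of three; origin under its centre. Bystander.
There are look-alikes about, which are no part of the job. Leave any purple look-alike of the part that bears tall1_centre alone. What is shaped like the part that bears tall2_centre but green is not meant.

How it is judged:
By the outcome, as a careful person would: the job done as asked, in the order asked, and still so for the second after the job is handed in, with the robot touching nothing.
It also fails if it takes over 61 s, if anything falls off the work surface, if the arm or the gripper's body presses on something with over 40 N, if the wrist force passes 120 N, or if a joint passes its speed limit or range.

ROBOT

A 7-joint arm with a two-finger parallel gripper is mounted at the origin on the work surface. World frame = base frame: x ahead of the robot, y to its left, z up, the work surface at z = 0. Lengths are in m, angles in rad, forces in N, time in s.
With the tool pointing down it reaches from about 0.4 to 0.85 m from the base axis. Payload 4.4 kg.
Tool frame: the origin (TCP) lies between the finger pads; the fingertips stand robot.tip_extent ahead of it and the grasp point (between the pads) lies 5 mm behind it (robot.tip_extent is the distance from the TCP to the fingertips, in m); y points along the fingers, z is the direction in which the jaws open and shut, and the axes are right-handed (so a half turn about y gives the same grasp; the last joint's range is limited). The gripper opens to 94 mm and grips with 3 to 60 N. Pads are 16 mm wide; open, the fingers measure 119 mm over their backs; the gripper's body (75 mm by 177 mm) begins 78 mm behind the grasp point.
Start: joints at [1.058, 0.628, 0.038, 1.517, -0.027, 0.996, -0.02], TCP at [0.281, -0.586, 0.219] pointing down, gripper open.
Joint ranges: [-3.06, 3.06], [-0.37, 2.12], [-1.25, 1.32], [0.18, 2.47], [-1.1, 4.24], [0.23, 1.98], [-2.94, 2.94]. Speed limits (rad/s): [2.57, 2.57, 3.14, 3.14, 3.14, 3.14, 3.14].

INTERFACE

Orientations are given as a unit quaternion [x, y, z, w].
In Python, from bench import robot, imaging gives the robot as it stands.
- The arm moves only by the tool send_rows, never from a script. Its argument "moves" is a list of rows, each an object with "gripper": the opening, from 0 (shut) to 1 (fully open); "delta_pos": the shift along the tool's x, y, z in m, a list of three; "turn": the turn about the tool's y in rad. In form: [{"gripper": gripper, "delta_pos": [x, y, z], "turn": turn}, ...]. A call has 1 to 8 rows; each row is the pose to reach, as a shift and turn from the pose measured when the call began, along the tool's axes at that moment; what a row does not reach only later rows make up. A row lasts 1/10 s, in which the tool goes at most 50 mm and 8.59 degrees, less where a joint would pass 70% of its speed; a pose out of reach is approached as far as the arm can. A call with a gripper value outside its range is refused whole. The fingers move at their own pace and stop on an object; the grip force is fixed at half the most. Time passes only in rows, so rows that repeat a pose let the fingers close. It gives the time, the measured TCP pose, the force and the opening at its end, in the units of the state.
- robot.observe(): the state, without advancing time (a new reading comes with each control period).
- imaging.snapshot(name): name is "side" or "top"; returns (picture, depth): 400x640x3 uint8, red, green, blue; 400x640 float32, m along the optical axis (not along the pixel's ray), 0 where there is no reading.
- imaging.camera_params(name): a dict with "mtx" (3x3 intrinsics, pixels), "R" (3x3) and "t" (3): a world point X has camera coordinates R X + t. Camera axes: x right, y down, z forward; pixel columns grow to the right and rows downward; lengths in m; the calibration is good to about 2 mm. A picture is of the moment at which its call begins. camera_params takes no time and is no camera call.
- robot.finish_job(): hands the job in, once; it reports no verdict.
The state is a dict: "time": time; "joints": joint angles; "joint_vel": joint speeds; "joint_efforts": joint torques, N m; "tcp_pos": TCP position; "tool_rot": TCP orientation; "force": force on the tool from outside, world axes, zero at the start; "moment": the same for the moment, N m; "width": opening from 0.0 (shut) to 1.0 (fully open).
Only numpy, scipy, OpenCV 4.12 (cv2) and the standard library are available. Lean on these libraries where they do the work, as an engineer would, in place of code of your own. Each camera call takes 0.05 s, during which the arm holds its last target.

## Working session

There is one attempt and no reset: what is moved stays moved. The work goes in short steps, Python scripts to look and compute and a tool call to move; the robot and the scene stay as the last step left them, time stands still between calls to the robot, and variables do not carry over. Pictures are saved under pics/ and viewed, and the job is handed in when it is done.

Besides the shell and the picture viewer there is one more tool, called after ">>>" as name(argument=value, ...), one argument or row to a line, values as JSON. send_rows: Moves the arm, as the interface text tells. Its arguments: {"type":"object","properties":{"moves":{"type":"array"}},"required":["moves"]}

```bash
ls; mkdir -p pics
python3 - <<'E'
from bench import robot, imaging
import cv2,numpy as np
s=robot.observe();print({k:np.round(v,3) for k,v in s.items()}, robot.tip_extent)
for n in("top","side"):
    p,d=imaging.snapshot(n);cv2.imwrite(f"pics/{n}0.png",p[:,:,::-1]);np.save(f"{n}d.npy",d)
    c=imaging.camera_params(n);print(n,c)
E
```

```text
pics
{'time': np.float64(0.0), 'joints': array([ 1.058,  0.629,  0.038,  1.518, -0.027,  0.996, -0.02 ]), 'joint_vel': array([ 0.001, -0.001,  0.002, -0.001, -0.002,  0.001,  0.001]), 'joint_efforts': array([-0.0000e+00, -5.4971e+01,  1.1430e+00, -1.8663e+01, -5.2000e-02,
        2.4000e-02,  0.0000e+00]), 'tcp_pos': array([ 0.281, -0.586,  0.219]), 'tool_rot': array([-0.157,  0.69 , -0.689,  0.157]), 'force': array([-0.069,  0.036,  0.008]), 'moment': array([ 0.02 , -0.035, -0.036]), 'width': np.float64(0.998)} 0.014
top {'mtx': array([[387.04210813,   0.        , 316.2620245 ],
       [  0.        , 387.04210813, 193.21108663],
       [  0.        ,   0.        ,   1.        ]]), 'R': array([[ 2.02962846e-02, -9.99793279e-01,  1.20812075e-03],
       [-9.98168762e-01, -2.03321486e-02, -5.69712710e-02],
       [ 5.69840575e-02, -4.96032664e-05, -9.98375087e-01]]), 't': array([-0.0071361 ,  0.49200591,  1.22452816])}
side {'mtx': array([[362.56383221,   0.        , 313.14901061],
       [  0.        , 362.56383221, 194.64282786],
       [  0.        ,   0.        ,   1.        ]]), 'R': array([[-0.97613474, -0.2171439 , -0.00308328],
       [-0.15027671,  0.68565759, -0.71224334],
       [ 0.15677337, -0.69478212, -0.70192587]]), 't': array([0.47393587, 0.14790898, 0.85789469])}
```

View pics/top0.png

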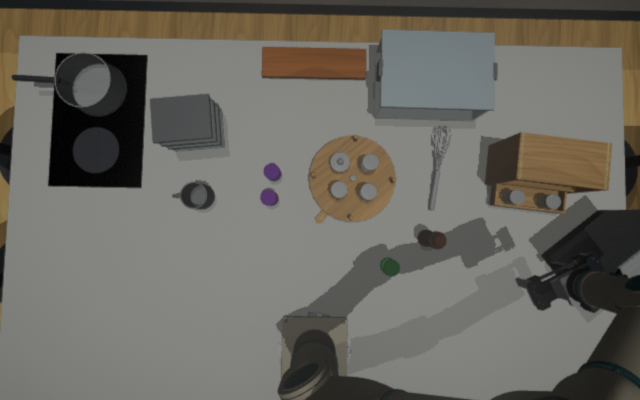

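View pics/side0.png

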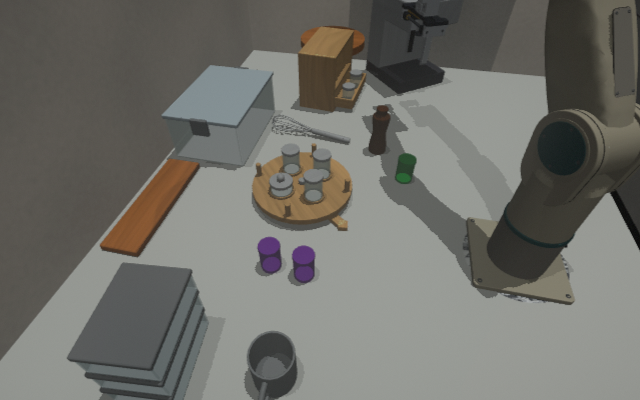

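The top view shows the carousel at about (352,178), with the squat jar (ball knob) near (340,161) and the pointer tip near (320,217). The pegs are near (354,139), (392,180), (349,216) and (313,178). Next I'll measure these.

```bash
cat > h.py <<'E'
from bench import robot, imaging
import cv2,numpy as np
def ray(n,uv,z):
    c=imaging.camera_params(n);M,R,t=map(np.array,(c["mtx"],c["R"],c["t"]))
    o=-R.T@t; d=R.T@np.linalg.inv(M)@np.array([uv[0],uv[1],1.]); return (o+d*(z-o[2])/d[2])
def proj(n,X):
    c=imaging.camera_params(n);p=c["mtx"]@(np.array(c["R"])@np.array(X)+np.array(c["t"]));return p[:2]/p[2]
E
python3 - <<'E'
from h import *
p=cv2.imread("pics/top0.png");
c=p[125:230,295:405];cv2.imwrite("pics/topz.png",cv2.resize(c,None,fx=5.6,fy=5.6,interpolation=cv2.INTER_CUBIC))
s=cv2.imread("pics/side0.png")[135:240,240:365];cv2.imwrite("pics/sidez.png",cv2.resize(s,None,fx=5.6,fy=5.6,interpolation=cv2.INTER_CUBIC))
h=cv2.cvtColor(p,cv2.COLOR_BGR2HSV)
for q in [(330,190),(321,216),(372,150),(352,178),(340,161),(313,178)]: print(q,h[q[1],q[0]])
E
```

```text
(330, 190) [18 37 89]
(321, 216) [ 18  99 137]
(372, 150) [ 17 111 131]
(352, 178) [ 45   4 126]
(340, 161) [ 60   2 110]
(313, 178) [ 16 102 103]
```

View pics/topz.png

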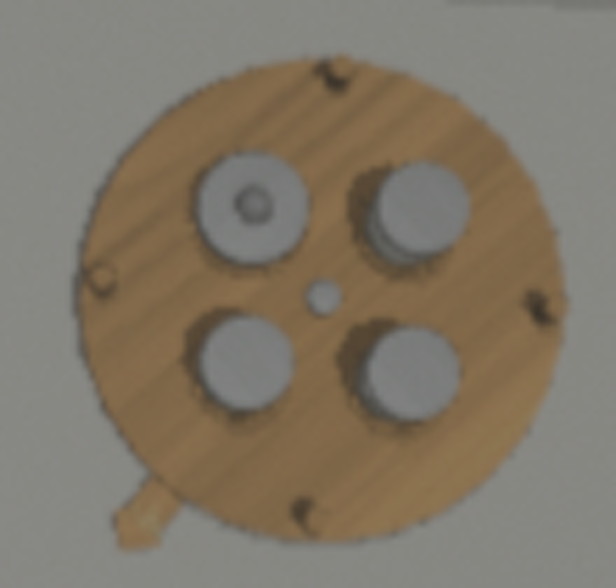

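View pics/sidez.png

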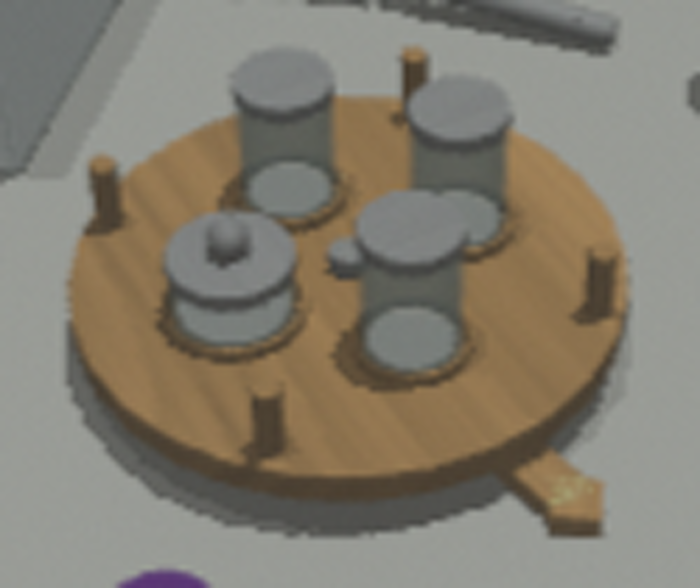

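The zooms confirm the squat jar at upper left, the tongue at lower left and the pegs between the jars. So the jar has to go about 90° counter-clockwise seen from above. Now to measure it accurately.

```bash
cat > meas.py <<'E'
from h import *
def measure(p,C=None):
    h=cv2.cvtColor(p,cv2.COLOR_BGR2HSV)
    m=cv2.inRange(h,(8,50,40),(28,255,255));
    roi=np.zeros_like(m);roi[110:250,280:425]=255;m&=roi
    m=cv2.morphologyEx(m,cv2.MORPH_CLOSE,np.ones((3,3)))
    cn=max(cv2.contours and cv2.findContours(m,cv2.RETR_EXTERNAL,cv2.CHAIN_APPROX_NONE)[0] if False else cv2.findContours(m,cv2.RETR_EXTERNAL,cv2.CHAIN_APPROX_NONE)[0],key=cv2.contourArea)
    P=np.array([ray("top",q,.038)[:2] for q in cn[:,0]])
    from scipy.optimize import least_squares
    r=least_squares(lambda v:np.hypot(P[:,0]-v[0],P[:,1]-v[1])-.137,P.mean(0) if C is None else C,loss='soft_l1',f_scale=.002)
    return r.x,m
def ang(v): return np.degrees(np.arctan2(v[1],v[0]))
E
python3 - <<'E'
from meas import *
p=cv2.imread("pics/top0.png");C,m=measure(p);print("C",C)
# pointer
ys,xs=np.nonzero(m);P=np.array([ray("top",(x,y),.012)[:2] for x,y in zip(xs,ys)])
D=P-C;r=np.hypot(*D.T);k=(r>.148)&(r<.2);print(k.sum(),"pointer",ang(D[k].mean(0)),r[k].max())
for rr in (.15,.155,.16,.165,.17): 
    kk=k&(abs(r-rr)<.004);print(rr,kk.sum(),ang(D[kk].mean(0)))
z=lambda a,b:(a/5.6+294.6,b/5.6+124.6)
for n,q,h in [("knob",(255,204),.086),("cap",(252,208),.076),("t1",(423,208),.113),("t2",(247,362),.113),("t3",(413,374),.113),("hub",(324,297),.06),("pegL",(104,280),.078),("pegT",(325,72),.078),("pegR",(538,306),.078),("pegB",(303,513),.078)]:
    X=ray("top",z(*q),h)[:2];d=X-C;print(n,X.round(4),np.hypot(*d).round(4),ang(d).round(2))
z=lambda a,b:(a/5.6+239.6,b/5.6+134.6)
for n,q,h in [("knob",(229,238),.086),("cap",(230,255),.076),("t1",(284,78),.113),("t2",(461,108),.113),("t3",(412,228),.113),("pegB",(267,393),.078),("pegT",(102,163),.078),("peg",(413,54),.078),("pegR",(601,255),.078),("tip",(602,505),.012)]:
    X=ray("side",z(*q),h)[:2];d=X-C;print(n,X.round(4),np.hypot(*d).round(4),ang(d).round(2))
E
```

```text
C [ 0.5402174  -0.10782592]Traceback (most recent call last):
  File "<stdin>", line 4, in <module>
  File "h.py", line 4, in ray
    c=imaging.camera_params(n);M,R,t=map(np.array,(c["mtx"],c["R"],c["t"]))
ValueError: time passes only in moves, steps and waits
```

```bash
cat > h.py <<'E'
from bench import robot, imaging
import cv2,numpy as np
CP={n:{k:np.array(v) for k,v in imaging.camera_params(n).items()} for n in("top","side")}
def ray(n,uv,z):
    c=CP[n];M,R,t=c["mtx"],c["R"],c["t"]
    o=-R.T@t; d=R.T@np.linalg.inv(M)@np.array([uv[0],uv[1],1.]); return (o+d*(z-o[2])/d[2])
def proj(n,X):
    c=CP[n];p=c["mtx"]@(c["R"]@np.array(X)+c["t"]);return p[:2]/p[2]
E
sed -i 's/cn=max(.*/cn=max(cv2.findContours(m,cv2.RETR_EXTERNAL,cv2.CHAIN_APPROX_NONE)[0],key=cv2.contourArea)/' meas.py
python3 - <<'E'
from meas import *
p=cv2.imread("pics/top0.png");C,m=measure(p);print("C",C)
ys,xs=np.nonzero(m);P=np.array([ray("top",(x,y),.012)[:2] for x,y in zip(xs,ys)])
D=P-C;r=np.hypot(*D.T);k=(r>.148)&(r<.2);print(k.sum(),"pointer",ang(D[k].mean(0)),r[k].max())
for rr in (.15,.155,.16,.165,.17): 
    kk=k&(abs(r-rr)<.004);print(rr,kk.sum(),ang(D[kk].mean(0)))
z=lambda a,b:(a/5.6+294.6,b/5.6+124.6)
for n,q,h in [("knob",(255,204),.086),("cap",(252,208),.076),("t1",(423,208),.113),("t2",(247,362),.113),("t3",(413,374),.113),("hub",(324,297),.06),("pegL",(104,280),.078),("pegT",(325,72),.078),("pegR",(538,306),.078),("pegB",(303,513),.078)]:
    X=ray("top",z(*q),h)[:2];d=X-C;print(n,X.round(4),np.hypot(*d).round(4),ang(d).round(2))
z=lambda a,b:(a/5.6+239.6,b/5.6+134.6)
for n,q,h in [("knob",(229,238),.086),("cap",(230,255),.076),("t1",(284,78),.113),("t2",(461,108),.113),("t3",(412,228),.113),("pegB",(267,393),.078),("pegT",(102,163),.078),("peg",(413,54),.078),("pegR",(601,255),.078),("tip",(602,505),.012)]:
    X=ray("side",z(*q),h)[:2];d=X-C;print(n,X.round(4),np.hypot(*d).round(4),ang(d).round(2))
from scipy.spatial.transform import Rotation as R
print(R.from_quat(robot.observe()["tool_rot"]).as_matrix().round(3))
E
```

```text
C [ 0.5402174  -0.10782592]
68 pointer 142.3506180765761 0.17790513749881726
0.15 14 142.14195781353
0.155 19 142.38724873666283
0.16 23 142.46475883579663
0.165 24 142.54881286273573
0.17 18 142.70705725141045
knob [ 0.587  -0.0674] 0.0618 40.8
cap [ 0.5862 -0.0664] 0.0619 41.99
t1 [ 0.5829 -0.1546] 0.0633 -47.62
t2 [ 0.4995 -0.063 ] 0.0606 132.28
t3 [ 0.4949 -0.1504] 0.0622 -136.79
hub [ 0.5399 -0.1079] 0.0004 -164.83
pegL [0.5449 0.0134] 0.1213 87.78
pegT [ 0.6615 -0.1049] 0.1213 1.36
pegR [ 0.5356 -0.2225] 0.1148 -92.33
pegB [ 0.4207 -0.0967] 0.12 174.66
knob [ 0.5856 -0.0639] 0.0632 44.03
cap [ 0.5857 -0.0633] 0.0636 44.43
t1 [ 0.5818 -0.1517] 0.0605 -46.52
t2 [ 0.4941 -0.1471] 0.0606 -139.52
t3 [ 0.4982 -0.0589] 0.0645 130.66
pegB [0.5447 0.0203] 0.1282 88.01
pegT [ 0.6641 -0.1117] 0.124 -1.79
peg [ 0.5357 -0.2295] 0.1217 -92.12
pegR [ 0.4177 -0.0978] 0.123 175.33
tip [ 0.3988 -0.0049] 0.1749 143.96
[[-0.902 -0.001  0.432]
 [-0.432  0.002 -0.902]
 [ 0.    -1.    -0.002]]
```

```bash
cat > plan.py <<'E'
from bench import robot
import numpy as np
from scipy.spatial.transform import Rotation as R
C=np.array([.5402,-.1078])
def rows(wps):  # (x,y,z,yaw of tool x deg)
    s=robot.observe();M=R.from_quat(s["tool_rot"]).as_matrix();y0=np.degrees(np.arctan2(M[1,0],M[0,0]))
    print("t",s["time"].round(2),"tcp",s["tcp_pos"].round(4),"yaw",y0.round(1),"F",s["force"].round(1),"j",s["joints"].round(2))
    for x,y,z,w in wps:
        d=M.T@(np.array([x,y,z])-s["tcp_pos"]);a=(w-y0+180)%360-180
        print(d.round(4).tolist(),round(-np.radians(a),3))
def pol(th,r,z=.06): # finger at polar angle, x axis tangential ccw
    t=np.radians(th);return (*(C+r*np.array([np.cos(t),np.sin(t)])),z,th+90)
E
python3 -c "
from plan import *
rows([pol(74,.127,.22)])"
```

```text
Traceback (most recent call last):
  File "plan.py", line 7, in rows
    print("t",s["time"].round(2),"tcp",s["tcp_pos"].round(4),"yaw",y0.round(1),"F",s["force"].round(1),"j",s["joints"].round(2))
              ^^^^^^^^^^^^^^^
AttributeError: 'float' object has no attribute 'round'
```

```bash
sed -i 's/s\["time"\].round(2)/s["time"]/; s/s\["\(tcp_pos\|force\|joints\)"\].round/np.round(s["\1"]).round/' plan.py; sed -i 's/np.round(s\["\([a-z_]*\)"\]).round(\([0-9]\))/np.round(s["\1"],\2)/g' plan.py
python3 -c "
from plan import *
rows([pol(74,.127,.22)])"
```

```text
t 0.1 tcp [ 0.2806 -0.5857  0.2187] yaw -154.4 F [ 0.2 -0.5 -0.6] j [ 1.06  0.63  0.04  1.52 -0.03  1.   -0.02]
[-0.5249, -0.0007, -0.4138] 0.726
```

>>> send_rows(
  moves=[
    {"gripper": 0, "delta_pos": [-0.035, -0.01, -0.028], "turn": 0.05},
    {"gripper": 0, "delta_pos": [-0.07, -0.02, -0.055], "turn": 0.1},
    {"gripper": 0, "delta_pos": [-0.105, -0.02, -0.083], "turn": 0.15},
    {"gripper": 0, "delta_pos": [-0.14, -0.02, -0.11], "turn": 0.2},
    {"gripper": 0, "delta_pos": [-0.175, -0.02, -0.138], "turn": 0.25},
    {"gripper": 0, "delta_pos": [-0.21, -0.02, -0.166], "turn": 0.3},
    {"gripper": 0, "delta_pos": [-0.245, -0.02, -0.193], "turn": 0.35},
    {"gripper": 0, "delta_pos": [-0.28, -0.02, -0.22], "turn": 0.4},
  ],
)

```text
time: 0.9
tcp_pos: [0.4385, -0.2645, 0.2389]
tool_rot: [-0.016, 0.708, -0.706, 0.015]
force: [1.1, 0.2, 0.0]
width: 0.356
```

```bash
python3 -c "
from plan import *
rows([pol(74,.127,.22)])"
```

```text
t 0.9 tcp [ 0.4385 -0.2645  0.2389] yaw -177.4 F [1.1 0.2 0. ] j [ 0.4   0.41  0.12  1.87 -0.07  0.86 -0.97]
[-0.1491, 0.0192, -0.2724] 0.324
```

>>> send_rows(
  moves=[
    {"gripper": 0, "delta_pos": [-0.021, 0, -0.039], "turn": 0.05},
    {"gripper": 0, "delta_pos": [-0.043, 0, -0.078], "turn": 0.1},
    {"gripper": 0, "delta_pos": [-0.064, 0, -0.117], "turn": 0.15},
    {"gripper": 0, "delta_pos": [-0.085, 0, -0.156], "turn": 0.2},
    {"gripper": 0, "delta_pos": [-0.107, 0, -0.195], "turn": 0.25},
    {"gripper": 0, "delta_pos": [-0.128, 0, -0.234], "turn": 0.3},
    {"gripper": 0, "delta_pos": [-0.149, 0, -0.272], "turn": 0.324},
    {"gripper": 0, "delta_pos": [-0.149, 0, -0.272], "turn": 0.324},
  ],
)

```text
time: 1.7
tcp_pos: [0.577, 0.0221, 0.2384]
tool_rot: [0.095, 0.703, -0.699, -0.095]
force: [-0.5, 0.7, 0.6]
width: 0.007
```

Run:
```python
from plan import *
rows([pol(74,.127,.10),pol(74,.127,.06)])
from h import *
for n in("top","side"):
    p,d=imaging.snapshot(n);cv2.imwrite(f"pics/{n}1.png",p[:,:,::-1])
a=cv2.imread("pics/top1.png")[110:250,270:420];b=cv2.imread("pics/side1.png")[100:280,220:400]
cv2.imwrite("pics/c1.png",np.hstack([cv2.resize(a,(400,373)),cv2.resize(b,(373,373))]))
```

```text
t 1.7 tcp [0.577  0.0221 0.2384] yaw 164.6 F [-0.5  0.7  0.6] j [-0.19  0.51  0.16  1.71 -0.11  0.94 -1.82]
[-0.0006, 0.1384, 0.0088] 0.01
[-0.0007, 0.1784, 0.009] 0.01
```

View pics/c1.png

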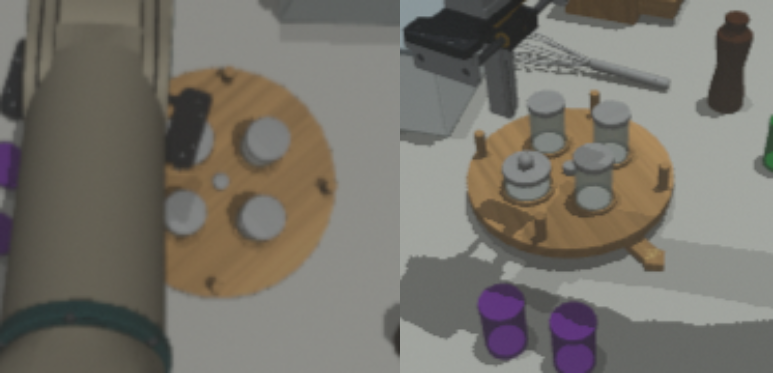

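The gripper is hovering behind the left peg with the fingers shut. Nothing has moved. Now the descent.

>>> send_rows(
  moves=[
    {"gripper": 0, "delta_pos": [0, 0.02, 0.009], "turn": 0.01},
    {"gripper": 0, "delta_pos": [0, 0.06, 0.009], "turn": 0.01},
    {"gripper": 0, "delta_pos": [0, 0.09, 0.009], "turn": 0.01},
    {"gripper": 0, "delta_pos": [0, 0.12, 0.009], "turn": 0.01},
    {"gripper": 0, "delta_pos": [0, 0.145, 0.009], "turn": 0.01},
    {"gripper": 0, "delta_pos": [0, 0.165, 0.009], "turn": 0.01},
    {"gripper": 0, "delta_pos": [0, 0.178, 0.009], "turn": 0.01},
    {"gripper": 0, "delta_pos": [0, 0.178, 0.009], "turn": 0.01},
  ],
)

```text
time: 2.6
tcp_pos: [0.5703, 0.0048, 0.0591]
tool_rot: [-0.1, -0.7, 0.7, 0.104]
force: [-0.7, -0.0, 0.3]
width: 0.007
```

Run:
```python
from plan import *
rows([pol(t,.127) for t in (76,78,80,82.5,85,87.5,90,92.5)])
from h import *
for n in("side",):
    p,d=imaging.snapshot(n);cv2.imwrite(f"pics/{n}2.png",p[:,:,::-1])
b=cv2.imread("pics/side2.png")[100:280,220:400]
cv2.imwrite("pics/c2.png",cv2.resize(b,(560,560)))
```

```text
t 2.6 tcp [0.5703 0.0048 0.0591] yaw 163.5 F [-0.7 -0.   0.3] j [-0.13  0.74  0.12  1.87 -0.16  0.54 -1.77]
[0.0024, -0.0009, -0.0103] -0.044
[0.0069, -0.0008, -0.0101] -0.079
[0.0113, -0.0008, -0.0096] -0.114
[0.0168, -0.0008, -0.0089] -0.158
[0.0222, -0.0007, -0.0079] -0.201
[0.0276, -0.0007, -0.0067] -0.245
[0.033, -0.0007, -0.0052] -0.289
[0.0383, -0.0006, -0.0035] -0.332
```

View pics/c2.png

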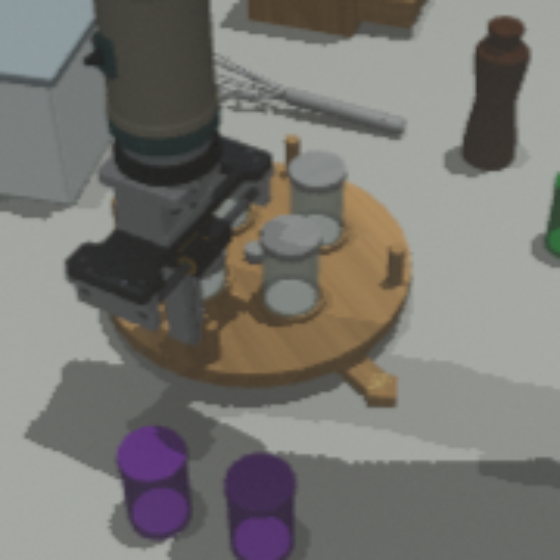

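The shut fingers stand just behind the peg and are clear of the squat jar, but about 10 mm too far inward. I'll shift them out, then start pushing.

>>> send_rows(
  moves=[
    {"gripper": 0, "delta_pos": [0, 0, -0.006], "turn": -0.02},
    {"gripper": 0, "delta_pos": [0.002, 0, -0.011], "turn": -0.044},
    {"gripper": 0, "delta_pos": [0.005, 0, -0.0105], "turn": -0.065},
    {"gripper": 0, "delta_pos": [0.009, 0, -0.01], "turn": -0.095},
    {"gripper": 0, "delta_pos": [0.014, 0, -0.0095], "turn": -0.135},
    {"gripper": 0, "delta_pos": [0.019, 0, -0.0085], "turn": -0.18},
    {"gripper": 0, "delta_pos": [0.0245, 0, -0.0075], "turn": -0.22},
    {"gripper": 0, "delta_pos": [0.03, 0, -0.006], "turn": -0.265},
  ],
)

```text
time: 3.45
tcp_pos: [0.5439, 0.0194, 0.0605]
tool_rot: [0.006, 0.707, -0.707, -0.008]
force: [0.8, 1.1, 1.0]
width: 0.007
```

```bash
cat > nxt.py <<'E'
from plan import *
import sys
s=robot.observe();d=np.array(s["tcp_pos"][:2])-C;th=np.degrees(np.arctan2(d[1],d[0]))%360
print("th",th.round(2),"r",np.hypot(*d).round(4))
st=float(sys.argv[1]);a=float(sys.argv[2])
rows([pol(a+st*i,.127) for i in range(1,9)])
E
python3 nxt.py 3 88
```

```text
th 88.32 r 0.1273
t 3.45 tcp [0.5439 0.0194 0.0605] yaw 178.9 F [0.8 1.1 1. ] j [-0.12  0.71  0.05  1.94 -0.07  0.49 -1.61]
[0.0059, 0.0005, 0.0003] -0.037
[0.0126, 0.0006, 0.0008] -0.089
[0.0192, 0.0006, 0.0015] -0.142
[0.0257, 0.0006, 0.0026] -0.194
[0.0322, 0.0006, 0.0041] -0.247
[0.0386, 0.0006, 0.0059] -0.299
[0.0449, 0.0007, 0.008] -0.351
[0.0511, 0.0007, 0.0105] -0.404
```

>>> send_rows(
  moves=[
    {"gripper": 0, "delta_pos": [0.006, 0, 0], "turn": -0.037},
    {"gripper": 0, "delta_pos": [0.0125, 0, 0.001], "turn": -0.09},
    {"gripper": 0, "delta_pos": [0.019, 0, 0.0015], "turn": -0.14},
    {"gripper": 0, "delta_pos": [0.0255, 0, 0.0025], "turn": -0.195},
    {"gripper": 0, "delta_pos": [0.032, 0, 0.004], "turn": -0.245},
    {"gripper": 0, "delta_pos": [0.0385, 0, 0.006], "turn": -0.3},
    {"gripper": 0, "delta_pos": [0.045, 0, 0.008], "turn": -0.35},
    {"gripper": 0, "delta_pos": [0.051, 0, 0.0105], "turn": -0.4},
  ],
)

```text
time: 4.25
tcp_pos: [0.4921, 0.0096, 0.0607]
tool_rot: [-0.136, 0.695, -0.694, 0.134]
force: [2.0, -0.1, -0.0]
width: 0.005
```

```bash
python3 nxt.py 3 111
python3 - <<'E'
from h import *
for n in("top","side"):
    p,d=imaging.snapshot(n);cv2.imwrite(f"pics/{n}3.png",p[:,:,::-1])
a=cv2.imread("pics/top3.png")[110:250,270:420];b=cv2.imread("pics/side3.png")[100:280,220:400]
cv2.imwrite("pics/c3.png",np.hstack([cv2.resize(a,(400,373)),cv2.resize(b,(373,373))]))
E
```

```text
th 112.26 r 0.1269
t 4.25 tcp [0.4921 0.0096 0.0607] yaw -158.0 F [ 2.  -0.1 -0. ] j [-0.04  0.67 -0.06  2.08  0.09  0.4  -1.35]
[0.0039, 0.0007, -0.0] -0.035
[0.0105, 0.0007, 0.0004] -0.087
[0.0171, 0.0007, 0.0011] -0.139
[0.0237, 0.0007, 0.0022] -0.192
[0.0302, 0.0007, 0.0036] -0.244
[0.0366, 0.0008, 0.0054] -0.297
[0.0429, 0.0008, 0.0075] -0.349
[0.0491, 0.0008, 0.01] -0.401
```

View pics/c3.png

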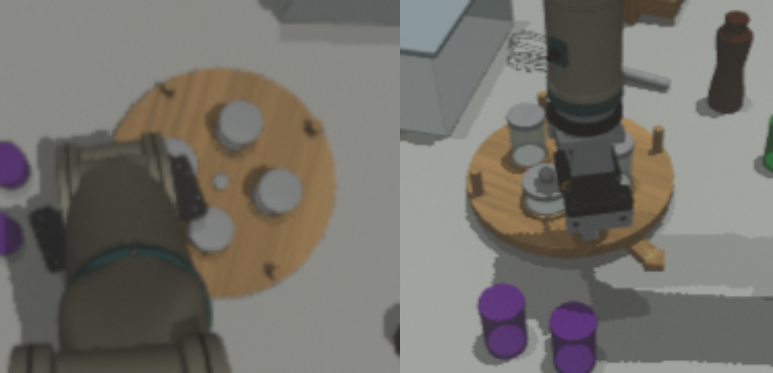

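The tray is turning with the peg and the jars are all standing. I'll carry on, watching joints 4 and 6 as the arm folds.

>>> send_rows(
  moves=[
    {"gripper": 0, "delta_pos": [0.005, 0, 0], "turn": -0.04},
    {"gripper": 0, "delta_pos": [0.011, 0, 0.0005], "turn": -0.09},
    {"gripper": 0, "delta_pos": [0.0175, 0, 0.001], "turn": -0.14},
    {"gripper": 0, "delta_pos": [0.024, 0, 0.002], "turn": -0.195},
    {"gripper": 0, "delta_pos": [0.0305, 0, 0.0035], "turn": -0.245},
    {"gripper": 0, "delta_pos": [0.037, 0, 0.0055], "turn": -0.3},
    {"gripper": 0, "delta_pos": [0.043, 0, 0.0075], "turn": -0.35},
    {"gripper": 0, "delta_pos": [0.049, 0, 0.01], "turn": -0.4},
  ],
)

```text
time: 5.15
tcp_pos: [0.4492, -0.0182, 0.0608]
tool_rot: [-0.272, 0.654, -0.652, 0.269]
force: [0.5, 0.6, -0.1]
width: 0.003
```

```bash
python3 nxt.py 2.5 136
```

```text
th 135.43 r 0.1277
t 5.15 tcp [ 0.4492 -0.0182  0.0608] yaw -135.0 F [ 0.5  0.6 -0.1] j [ 0.08  0.64 -0.15  2.19  0.26  0.34 -1.07]
[0.0068, 0.0008, 0.0009] -0.061
[0.0123, 0.0009, 0.0014] -0.105
[0.0178, 0.0009, 0.0021] -0.149
[0.0233, 0.0009, 0.003] -0.192
[0.0287, 0.0009, 0.0042] -0.236
[0.034, 0.0009, 0.0056] -0.279
[0.0393, 0.0009, 0.0073] -0.323
[0.0446, 0.0009, 0.0091] -0.367
```

>>> send_rows(
  moves=[
    {"gripper": 0, "delta_pos": [0.006, 0, 0.001], "turn": -0.055},
    {"gripper": 0, "delta_pos": [0.012, 0, 0.0015], "turn": -0.1},
    {"gripper": 0, "delta_pos": [0.0175, 0, 0.002], "turn": -0.145},
    {"gripper": 0, "delta_pos": [0.023, 0, 0.003], "turn": -0.19},
    {"gripper": 0, "delta_pos": [0.0285, 0, 0.004], "turn": -0.235},
    {"gripper": 0, "delta_pos": [0.034, 0, 0.0055], "turn": -0.28},
    {"gripper": 0, "delta_pos": [0.0395, 0, 0.0073], "turn": -0.323},
    {"gripper": 0, "delta_pos": [0.0445, 0, 0.009], "turn": -0.367},
  ],
)

```text
time: 5.95
tcp_pos: [0.4239, -0.0559, 0.0609]
tool_rot: [-0.388, 0.594, -0.591, 0.385]
force: [-0.3, 1.0, -0.8]
width: 0.001
```

```bash
python3 nxt.py 2 157
```

```text
th 155.95 r 0.1274
t 5.95 tcp [ 0.4239 -0.0559  0.0609] yaw -113.8 F [-0.3  1.  -0.8] j [ 0.23  0.63 -0.23  2.24  0.44  0.32 -0.8 ]
[0.0068, 0.0009, 0.0005] -0.049
[0.0112, 0.0009, 0.0008] -0.083
[0.0156, 0.0009, 0.0012] -0.118
[0.02, 0.0009, 0.0018] -0.153
[0.0243, 0.0009, 0.0026] -0.188
[0.0287, 0.0009, 0.0035] -0.223
[0.033, 0.0009, 0.0046] -0.258
[0.0373, 0.0009, 0.0058] -0.293
```

Next I go to about 172°, short of the goal, then look.

>>> send_rows(
  moves=[
    {"gripper": 0, "delta_pos": [0.006, 0, 0.0005], "turn": -0.045},
    {"gripper": 0, "delta_pos": [0.011, 0, 0.001], "turn": -0.083},
    {"gripper": 0, "delta_pos": [0.0155, 0, 0.001], "turn": -0.118},
    {"gripper": 0, "delta_pos": [0.02, 0, 0.002], "turn": -0.153},
    {"gripper": 0, "delta_pos": [0.0245, 0, 0.0025], "turn": -0.188},
    {"gripper": 0, "delta_pos": [0.0285, 0, 0.0035], "turn": -0.223},
    {"gripper": 0, "delta_pos": [0.033, 0, 0.0045], "turn": -0.258},
    {"gripper": 0, "delta_pos": [0.035, 0, 0.005], "turn": -0.275},
  ],
)

```text
time: 6.75
tcp_pos: [0.414, -0.0905, 0.0609]
tool_rot: [-0.465, 0.535, -0.532, 0.463]
force: [-1.0, 1.6, 0.9]
width: 0.007
```

```bash
python3 nxt.py 1 172;  python3 - <<'E'
from h import *
for n in("top","side"):
    p,d=imaging.snapshot(n);cv2.imwrite(f"pics/{n}4.png",p[:,:,::-1])
a=cv2.imread("pics/top4.png")[110:250,270:420];b=cv2.imread("pics/side4.png")[100:280,220:400]
cv2.imwrite("pics/c4.png",np.hstack([cv2.resize(a,(400,373)),cv2.resize(b,(373,373))]))
E
```

```text
th 172.21 r 0.1274
t 6.75 tcp [ 0.414  -0.0905  0.0609] yaw -97.9 F [-1.   1.6  0.9] j [ 0.36  0.63 -0.3   2.25  0.57  0.33 -0.57]
[0.0017, 0.0008, 0.0004] -0.017
[0.004, 0.0008, 0.0005] -0.034
[0.0062, 0.0008, 0.0006] -0.051
[0.0084, 0.0008, 0.0007] -0.069
[0.0106, 0.0008, 0.0009] -0.086
[0.0128, 0.0008, 0.0011] -0.104
[0.015, 0.0008, 0.0013] -0.121
[0.0172, 0.0008, 0.0016] -0.139
```

View pics/c4.png

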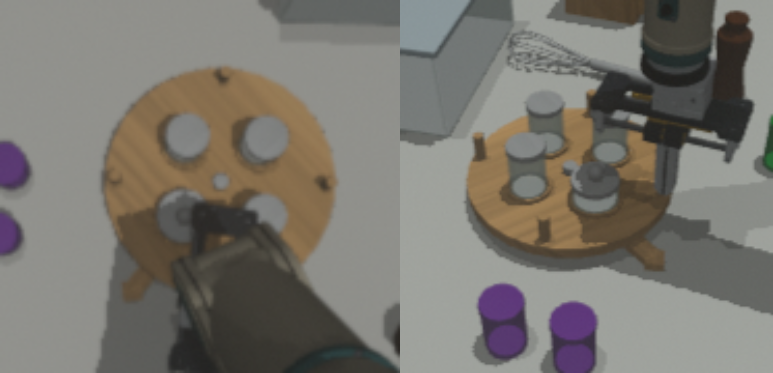

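The squat jar is now at lower left, near the tongue. The tall jars at top left and top right are visible, along with three pegs. I'll measure the tray angle from those.

Run:
```python
import cv2,numpy as np
f=lambda n,y,x,h,w:cv2.resize(cv2.imread(n)[y:y+h,x:x+w],None,fx=5.6,fy=5.6,interpolation=cv2.INTER_CUBIC)
cv2.imwrite("pics/t4z.png",f("pics/top4.png",125,295,105,110))
cv2.imwrite("pics/s4z.png",f("pics/side4.png",135,240,105,125))
```

```text
(no output)
```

View pics/t4z.png

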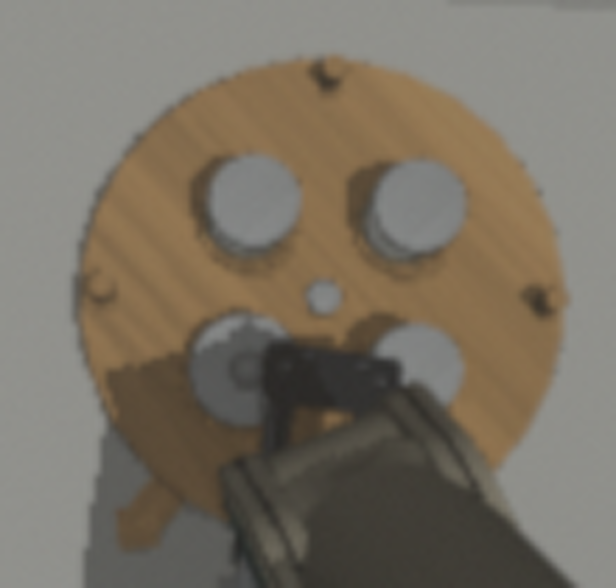

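View pics/s4z.png

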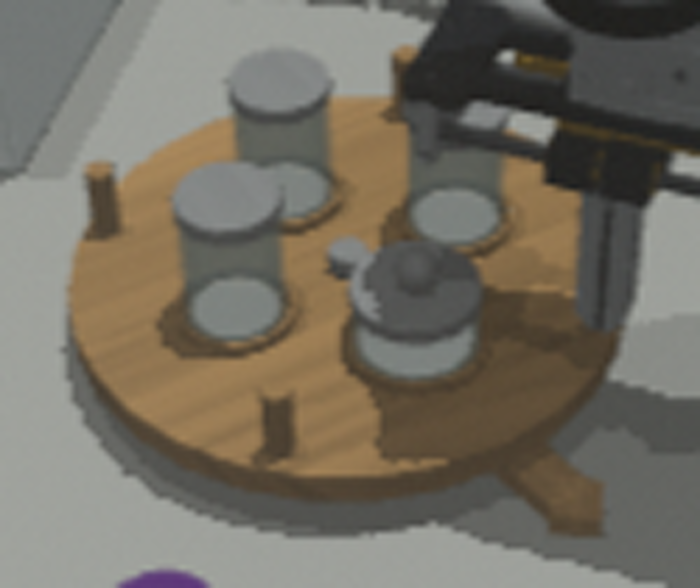

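Run:
```python
from meas import *
C=np.array([.5402,-.1078])
z=lambda a,b:(a/5.6+294.6,b/5.6+124.6)
for n,q,h in [("knob",(247,370),.084),("tl",(255,202),.113),("tr",(421,206),.113),("pegL",(101,290),.078),("pegT",(331,71),.078),("pegR",(545,299),.078)]:
    X=ray("top",z(*q),h)[:2];d=X-C;print(n,X.round(4),np.hypot(*d).round(4),ang(d).round(2))
z=lambda a,b:(a/5.6+239.6,b/5.6+134.6)
for n,q,h in [("knob",(419,268),.084),("cap",(416,289),.076),("tl",(279,80),.113),("b",(228,199),.113),("pegL",(277,396),.078),("pegT",(99,169),.078),("tip",(602,506),.012),("tip-l",(549,534),.012),("tip-r",(604,485),.012)]:
    X=ray("side",z(*q),h)[:2];d=X-C;print(n,X.round(4),np.hypot(*d).round(4),ang(d).round(2))
```

```text
knob [ 0.4971 -0.0648] 0.0609 135.02
tl [ 0.5842 -0.0658] 0.0609 43.65
tr [ 0.5839 -0.1535] 0.0632 -46.28
pegL [0.5394 0.0149] 0.1227 90.36
pegT [ 0.6621 -0.1082] 0.1219 -0.19
pegR [ 0.5394 -0.2263] 0.1185 -90.36
knob [ 0.4964 -0.0649] 0.0614 135.58
cap [ 0.4965 -0.0593] 0.0653 131.98
tl [ 0.5838 -0.1497] 0.0604 -43.87
b [ 0.5832 -0.0604] 0.064 47.76
pegL [0.54   0.0211] 0.1289 90.09
pegT [ 0.6641 -0.1071] 0.1239 0.33
tip [ 0.3987 -0.0043] 0.1753 143.82
tip-l [0.4192 0.017 ] 0.1738 134.12
tip-r [ 0.3997 -0.0169] 0.1673 147.11
```

Run:
```python
from meas import *
from scipy.optimize import least_squares
C0=np.array([.5402,-.1078])
for n in("top","side"):
    p=cv2.imread(f"pics/{n}0.png")
    p=cv2.resize(p,None,fx=4,fy=4,interpolation=cv2.INTER_CUBIC)
    h=cv2.cvtColor(p,cv2.COLOR_BGR2HSV);m=cv2.inRange(h,(8,60,40),(28,255,255))
    ys,xs=np.nonzero(m);uv=np.c_[(xs+.5)/4-.5,(ys+.5)/4-.5]
    P=np.array([ray(n,q,.012)[:2] for q in uv[::1] if 1]) if False else None
    c=CP[n];o=-c["R"].T@c["t"]
    def R_(uv,z):
        d=np.c_[uv,np.ones(len(uv))]@np.linalg.inv(c["mtx"]).T@c["R"];return (o+d*((z-o[2])/d[:,2])[:,None])[:,:2]
    # tray centre from top-edge points: rim contour by angular max radius of top plane (exclude tongue & for side the front wall)
    D=R_(uv,.038)-C0;r=np.hypot(*D.T);a=np.degrees(np.arctan2(D[:,1],D[:,0]))%360
    pts=[]
    for t in np.arange(0,360,3):
        if 118<t<165: continue
        if n=="side" and 40<t<220: continue
        k=(abs((a-t+180)%360-180)<.7)&(r<.15)
        if k.any(): i=np.argmax(np.where(k,r,0));pts.append(D[i]+C0)
    pts=np.array(pts);f=least_squares(lambda v:np.hypot(*(pts-v[:2]).T)-v[2],[*C0,.137],loss='soft_l1',f_scale=.001)
    C=f.x[:2];print(n,"C",f.x.round(4))
    D=R_(uv,.012)-C;r=np.hypot(*D.T);a=np.degrees(np.arctan2(D[:,1],D[:,0]))
    for rr in (.150,.154,.158,.162,.166,.170,.174,.178):
        k=(abs(r-rr)<.0012)&(abs(a-143)<20)
        if k.any(): print(rr,k.sum(),a[k].min().round(1),a[k].max().round(1),"mid",((a[k].min()+a[k].max())/2).round(2),"mean",a[k].mean().round(2),"w mm",(rr*np.radians(np.ptp(a[k]))*1e3).round(1))
f=lambda n,y,x,h,w:cv2.resize(cv2.imread(n)[y:y+h,x:x+w],None,fx=12,fy=12,interpolation=cv2.INTER_CUBIC)
cv2.imwrite("pics/tong.png",np.hstack([f("pics/top0.png",200,305,32,32),f("pics/side0.png",207,322,32,32)]))
```

```text
top C [ 0.5412 -0.1084  0.1359]
0.15 93 137.7 146.8 mid 142.29 mean 142.26 w mm 23.8
0.154 91 137.9 146.6 mid 142.25 mean 142.21 w mm 23.4
0.158 88 138.1 146.4 mid 142.22 mean 142.21 w mm 22.9
0.162 102 137.4 147.2 mid 142.31 mean 142.27 w mm 27.6
0.166 111 137.2 147.4 mid 142.31 mean 142.35 w mm 29.6
0.17 89 138.3 146.6 mid 142.46 mean 142.4 w mm 24.6
0.174 57 139.6 145.2 mid 142.4 mean 142.31 w mm 17.2
0.178 26 141.0 143.9 mid 142.44 mean 142.51 w mm 9.1
side C [ 0.5402 -0.1048  0.1361]
0.15 134 135.9 147.3 mid 141.6 mean 141.57 w mm 29.8
0.154 135 136.0 147.1 mid 141.53 mean 141.47 w mm 29.9
0.158 142 136.2 147.5 mid 141.85 mean 141.83 w mm 31.0
0.162 151 136.3 148.0 mid 142.13 mean 142.08 w mm 33.1
0.166 152 136.1 147.8 mid 141.99 mean 141.71 w mm 33.9
0.17 142 135.5 146.0 mid 140.75 mean 140.59 w mm 31.0
0.174 113 136.2 144.5 mid 140.39 mean 140.4 w mm 25.2
0.178 75 137.6 143.2 mid 140.4 mean 140.42 w mm 17.5
```

View pics/tong.png

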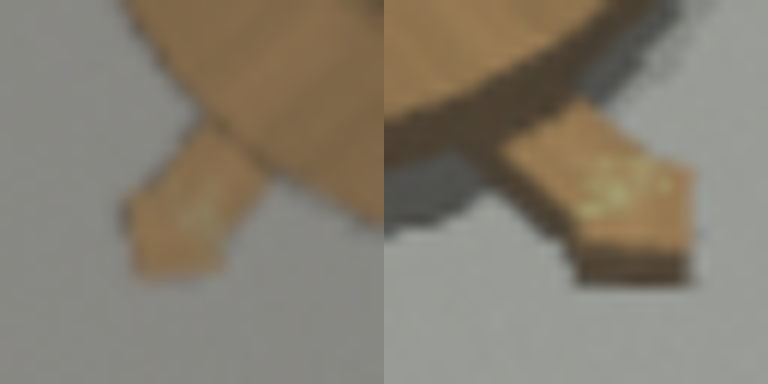

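Now I know the target: the tongue is at 142.4° and the jar at about 135°, so 7.4° more brings the fingertip to about 179.6°.

>>> send_rows(
  moves=[
    {"gripper": 0, "delta_pos": [0.002, 0, 0.0004], "turn": -0.017},
    {"gripper": 0, "delta_pos": [0.004, 0, 0.0005], "turn": -0.034},
    {"gripper": 0, "delta_pos": [0.0062, 0, 0.0006], "turn": -0.051},
    {"gripper": 0, "delta_pos": [0.0084, 0, 0.0007], "turn": -0.069},
    {"gripper": 0, "delta_pos": [0.0106, 0, 0.0009], "turn": -0.086},
    {"gripper": 0, "delta_pos": [0.0128, 0, 0.001], "turn": -0.104},
    {"gripper": 0, "delta_pos": [0.015, 0, 0.0013], "turn": -0.121},
    {"gripper": 0, "delta_pos": [0.016, 0, 0.0014], "turn": -0.13},
  ],
)

```text
time: 7.65
tcp_pos: [0.4133, -0.1069, 0.0608]
tool_rot: [-0.499, 0.504, -0.501, 0.496]
force: [-0.3, 1.1, 0.2]
width: 0.002
```

```bash
python3 nxt.py 0 179.5 | head -3
```

```text
th 179.59 r 0.1269
t 7.65 tcp [ 0.4133 -0.1069  0.0608] yaw -90.6 F [-0.3  1.1  0.2] j [ 0.43  0.64 -0.34  2.24  0.62  0.36 -0.45]
[-0.0002, 0.0008, -0.0001] -0.001
```

>>> send_rows(
  moves=[
    {"gripper": 0, "delta_pos": [-0.006, 0, 0], "turn": 0},
    {"gripper": 0, "delta_pos": [-0.012, 0, 0], "turn": 0},
    {"gripper": 0, "delta_pos": [-0.012, -0.02, 0], "turn": 0},
    {"gripper": 0, "delta_pos": [-0.012, -0.05, 0], "turn": 0},
    {"gripper": 0, "delta_pos": [-0.012, -0.09, 0], "turn": 0},
    {"gripper": 0, "delta_pos": [-0.012, -0.13, 0], "turn": 0},
    {"gripper": 0, "delta_pos": [-0.012, -0.17, 0], "turn": 0},
    {"gripper": 0, "delta_pos": [-0.012, -0.18, 0], "turn": 0},
  ],
)

```text
time: 8.45
tcp_pos: [0.4167, -0.0945, 0.2444]
tool_rot: [0.498, -0.502, 0.503, -0.498]
force: [-0.5, -0.4, -0.5]
width: 0.003
```

>>> send_rows(
  moves=[
    {"gripper": 0, "delta_pos": [0.03, 0, 0], "turn": 0},
    {"gripper": 0, "delta_pos": [0.07, 0, 0], "turn": 0},
    {"gripper": 0, "delta_pos": [0.11, 0, 0], "turn": 0},
    {"gripper": 0, "delta_pos": [0.15, 0, 0], "turn": 0},
    {"gripper": 0, "delta_pos": [0.19, 0, 0], "turn": 0},
    {"gripper": 0, "delta_pos": [0.23, 0, 0], "turn": 0},
    {"gripper": 0, "delta_pos": [0.27, 0, 0], "turn": 0},
    {"gripper": 0, "delta_pos": [0.3, 0, 0], "turn": 0},
  ],
)

```text
time: 9.25
tcp_pos: [0.4131, -0.3967, 0.2434]
tool_rot: [0.498, -0.502, 0.503, -0.497]
force: [0.0, 0.1, -0.5]
width: 0.005
```

Run:
```python
from h import *
for n in("top","side"):
    p,d=imaging.snapshot(n);cv2.imwrite(f"pics/{n}5.png",p[:,:,::-1])
f=lambda n,y,x,h,w:cv2.resize(cv2.imread(n)[y:y+h,x:x+w],None,fx=5.6,fy=5.6,interpolation=cv2.INTER_CUBIC)
cv2.imwrite("pics/t5z.png",f("pics/top5.png",125,295,105,110))
cv2.imwrite("pics/s5z.png",f("pics/side5.png",135,240,105,125))
```

```text
(no output)
```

View pics/t5z.png

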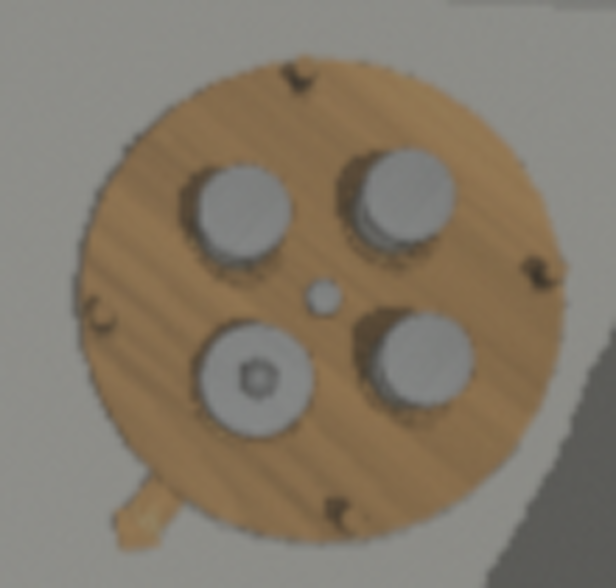

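View pics/s5z.png

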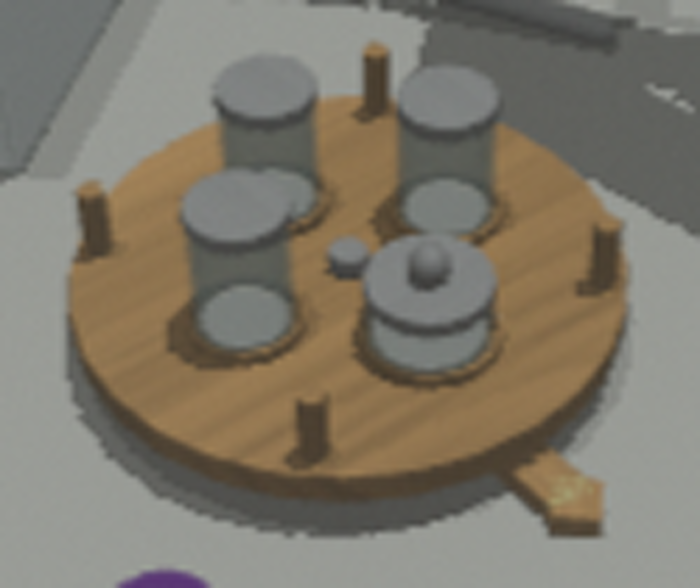

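View pics/top5.png

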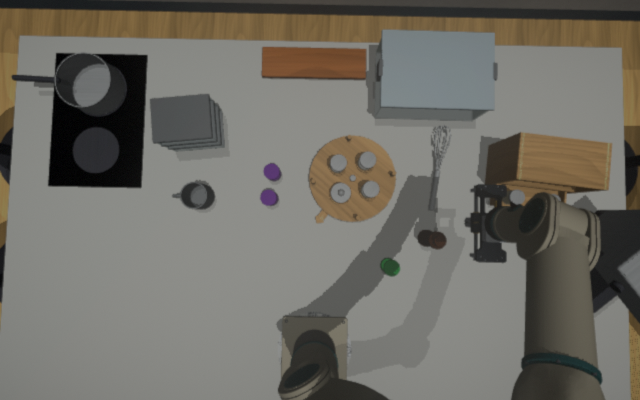

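The arm is clear, every jar stands, and the squat jar (knob at zoom (259,378)) sits close to the tongue direction. For the accurate angle I'll segment the steel caps.

```bash
cat > fin.py <<'E'
from meas import *
import sys
C=np.array([.5412,-.1084])
p=cv2.imread(sys.argv[1])
p=cv2.resize(p,None,fx=4,fy=4,interpolation=cv2.INTER_CUBIC);g=cv2.cvtColor(p,cv2.COLOR_BGR2HSV)
m=((g[:,:,1]<50)&(g[:,:,2]>80)).astype(np.uint8)*255
q=cv2.erode(m,np.ones((5,5)))
roi=np.zeros_like(m);cc=proj("top",[*C,.038]);cv2.circle(roi,(int(cc[0]*4),int(cc[1]*4)),int(4*35),255,-1)
cs=cv2.findContours(q&roi,cv2.RETR_EXTERNAL,cv2.CHAIN_APPROX_NONE)[0]
for c in cs:
    A=cv2.contourArea(c)
    if A<60: continue
    (x,y),r=cv2.minEnclosingCircle(c);e=cv2.fitEllipse(c)
    uv=((e[0][0]+.5)/4-.5,(e[0][1]+.5)/4-.5)
    for h in ((.055,) if r<20 else (.076,.113)):
        X=ray("top",uv,h)[:2];d=X-C;print(np.round(uv,1),"R",r.round(1),"h",h,X.round(4),np.hypot(*d).round(4),ang(d).round(2))
E
python3 fin.py pics/top5.png; echo; python3 fin.py pics/top0.png
python3 - <<'E'
from meas import *
z=lambda a,b:(a/5.6+294.6,b/5.6+124.6)
C=np.array([.5412,-.1084])
for n,q in [("pegL",(104,316)),("pegT",(300,72)),("pegR",(541,270)),("pegB",(345,515))]:
    d=ray("top",z(*q),.078)[:2]-C;print(n,np.hypot(*d).round(4),ang(d).round(2))
d=ray("top",z(259,378),.084)[:2]-C;print("knob",np.hypot(*d).round(4),ang(d).round(2))
z=lambda a,b:(a/5.6+239.6,b/5.6+134.6);C=np.array([.5402,-.1048])
for n,q,h in [("knob",(429,264),.084),("cap",(430,281),.076),("pegB",(312,400),.078),("pegL",(91,187),.078),("pegT",(376,49),.078),("pegR",(606,225),.078)]:
    d=ray("side",z(*q),h)[:2]-C;print(n,np.hypot(*d).round(4),ang(d).round(2))
E
```

```text
pegL 0.1225 97.46
pegT 0.1212 8.12
pegR 0.1164 -83.08
pegB 0.1216 -174.83
knob 0.0609 142.45
knob 0.06 142.69
cap 0.0624 141.38
pegB 0.126 97.07
pegL 0.1238 5.24
pegT 0.1257 -83.08
pegR 0.1225 -173.35Traceback (most recent call last):
  File "fin.py", line 16, in <module>
    X=ray("top",uv,h)[:2];d=X-C;print(np.round(uv,1),"R",r.round(1),"h",h,X.round(4),np.hypot(*d).round(4),ang(d).round(2))
                                                         ^^^^^^^
AttributeError: 'float' object has no attribute 'round'
Traceback (most recent call last):
  File "fin.py", line 16, in <module>
    X=ray("top",uv,h)[:2];d=X-C;print(np.round(uv,1),"R",r.round(1),"h",h,X.round(4),np.hypot(*d).round(4),ang(d).round(2))
                                                         ^^^^^^^
AttributeError: 'float' object has no attribute 'round'
```

```bash
sed -i 's/"R",r.round(1)/"R",round(r,1)/' fin.py; python3 fin.py pics/top5.png
```

```text
[340.1 192.4] R 38.9 h 0.076 [ 0.4926 -0.0696] 0.0622 141.44
[340.1 192.4] R 38.9 h 0.113 [ 0.4903 -0.0673] 0.0654 141.1
[369.9 189. ] R 35.0 h 0.076 [ 0.5046 -0.16  ] 0.0633 -125.35
[369.9 189. ] R 35.0 h 0.113 [ 0.502  -0.1549] 0.0608 -130.17
[352.3 177.6] R 9.9 h 0.055 [ 0.5405 -0.1078] 0.0009 136.54
[337.7 162.9] R 34.5 h 0.076 [ 0.5827 -0.0608] 0.0631 48.93
[337.7 162.9] R 34.5 h 0.113 [ 0.5776 -0.0588] 0.0615 53.73
[366.6 160.2] R 36.2 h 0.076 [ 0.5926 -0.1489] 0.0654 -38.25
[366.6 160.2] R 36.2 h 0.113 [ 0.5872 -0.1441] 0.0582 -37.84
```

The jar measures 141.4–142.7° and the tongue 142.2–142.5°, so they agree within about 1° (1 mm). I'll check the whole scene once before handing in.

View pics/side5.png

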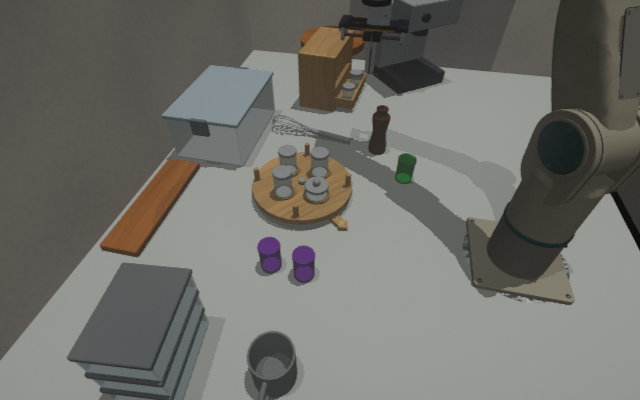

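The squat jar at (317,187) lines up with the tongue at (341,223). The bystanders are where they were at the start, and the gripper is up by itself near (375,30). Handing in.

```bash
python3 -c "
from bench import robot
s=robot.observe();print(s['time'],s['force'],s['tcp_pos']);print(robot.finish_job())"
```

```text
9.35 [-0.27551449 -0.75260121  0.15760076] [ 0.41239686 -0.39882409  0.24290958]
the job is handed in; nothing more can be done
None
```

The squat jar now faces front, in line with the pointer tongue to within about 1°, and the job is handed in after 9.4 s. I turned the tray about 100° counter-clockwise by pushing the peg next to the squat jar with the closed fingertips. Then I backed off, lifted and moved the arm clear.

**Alignment:** In the last top view the tongue points at about 142.2–142.5°.

| What I measured | View | Angle it gives for the jar |
|---|---|---|
| Knob | top | 142.5° |
| Cap | top | 141.4° |
| Knob | side | 142.7° |
| Cap | side | 141.4° |
| Lines through opposite pegs and jars | both | 141–142.2° |

These readings disagree by up to about 1.5°, which is 1 to 2 mm at the jar. I took that as measurement noise and did not nudge the tray further. The side view of the tongue itself was less reliable (140–142°) because its side wall got into the reading.

**Rest of the scene:** All four jars stand in their rings. By eye, the other things on the island have not moved. Contact force stayed at about 2 N or less in every reading I took, and the gripper is touching nothing.

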